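# Shut the casting mould in the curing chest

## Task

Stand the grey casting mould upright in the empty bay of the curing chest, setting it down gently, then slide the glazed hatch along its track until it is fully home against the frame and stays shut in its catch by itself. Push firmly but never slam or force the hatch, and leave everything else on the bench and in the chest where it is.

Things in the scene. Friction and masses are not known exactly. Their poses are not given: they have to be found in the camera images.
- mould: Closed casting mould, an upright grey plastic block 44 (its x) x 84 (its y) x 72 mm (z), 0.28 to 0.46 kg, a dark parting line along y across the flat top, a plugged pour hole in its middle. Origin: centre of the underside, z up. It starts standing on the bench to the right of the chest, its long side within 30 degrees of the world's y; grip it across the 44 mm.
- chest: Curing chest, fixed: low white sheet-steel trough 270 (x) x 500 (y) mm with aluminium profiles on all four rims, their top 109 mm above the bench. Origin: centre of the underside, on the bench, z up; the hatch slides along its y. The +y half of the top is a fixed pane (top at 94 mm); the -y half is the opening, 237 mm (y) x 258 mm (x), inner floor 22 mm above the bench.
- bay (a point): Centre of the empty bay's floor, 22 mm above the bench, under the opening; axes as the chest's. Two bays lie side by side, each 52 (x) x 94 mm (y) inside strips 8 mm high; the empty one is on the -x side, the other holds a round white mould. The grey mould stands here, long side along the chest's y, 4 to 5 mm to spare all round.
- hatch (a joint): How far the hatch is open, in m: 0 = home against the jamb, 0.228 = wide open; starts at 0.16 to 0.225; closes towards the chest's -y. Glazed aluminium frame 240 (x) x 237 (y) x 8 mm, 0.64 to 1.04 kg, underside 98 mm above the bench, top face 106 mm. It drags at about 3 N, a little more when fast. Going into its last 10 mm faster than 0.25 m/s is slamming it.
- handle (a point): Middle of the hatch's handle: a round steel bar 12 mm thick, 120 mm long, along the chest's x, its axis 140 mm above the bench, 34 mm above the hatch's top face, on two 10 mm posts 50 mm either side of the middle. Push it or pinch it from above. With the hatch home it lies 116.5 mm to the -y side of the chest's origin, at chest x = 0.
- hatch_edge (a point): Middle of the hatch's leading (-y) edge, mid-thickness. In the last 9 mm the hatch rides over the catch's roller and squeezes the seal: the push needed climbs to about 17 N some 4 mm before home, then eases, then the jamb stops it hard. Let go more than about 1.5 mm short of home, the seal pushes it back to some 7 mm open; pushed right home it stays.
- jamb: The frame's jamb, fixed: aluminium profile 258 (x) x 10 (y) x 14 mm along the chest's -y end, with two small stop pads and a black rubber seal facing the hatch. Origin: middle of its top face, 109 mm above the bench; axes as the chest's. Pressing the hatch against it with more than 25 N is forcing it.
- catch (a point): Top of the roller catch, a dark block 20 (x) x 30 mm (y), 129 mm above the bench, on the chest's +x track near the -y end. Its sprung roller drops in behind a small striker on the hatch as the hatch comes home.
- disc_mould: Bystander: round white mould, 46 mm across and 50 mm high, standing in the other bay of the chest. Origin: centre of its underside.
- small_cup: Bystander: empty clear graduated mixing cup, 76 mm across, 66 mm high, on the bench near the mould. Origin: centre of its underside.
- big_cup: Bystander: empty clear graduated cup, 114 mm across, 115 mm high, left of the chest.
- tape_roll: Bystander: roll of masking tape lying flat, 96 mm across, 24 mm high, right of the chest.
- spatula: Bystander: spatula lying on the bench at the left.
- stir_stick: Bystander: flat wooden stick 150 mm long on the bench at the right.
- resin_bottle: Bystander: white bottle 190 mm high, left of the chest.
- hardener_bottle: Bystander: white bottle 150 mm high, left of the chest.
Not all that is in view belongs to the job. Leave any blue or orange look-alike of the mould alone.

How it is judged:
On the way, in this order (a step that is already met when the one before it is completed fails the run):
1. the mould stands flat in the empty bay, let go, while the hatch is still open (horizontal distance between mould and bay below 0.009 m and z of mould in the frame of bay below 0.003 m and angle between mould's own z axis and vertical below 0.05 rad and contact force between the fingers and mould below 0.2 N and value of joint hatch above 0.12 m), for 0.2 s.
2. the hatch is pushed home against the frame (value of joint hatch below 0.002 m), for 0.1 s.
At the end, for the whole second after the job is handed in: The hatch rests within 2 mm of fully home, staying there by itself; the mould stands flat (within 3 degrees) and still on the floor of the empty bay, within 9 mm of its centre (value of joint hatch below 0.002 m and velocity of joint hatch between -0.005 and 0.005 m/s and horizontal distance between mould and bay below 0.009 m and z of mould in the frame of bay below 0.003 m and angle between mould's own z axis and vertical below 0.05 rad and linear speed of mould below 0.02 m/s); the robot touches nothing.
It fails at once if the hatch is forced: pressed against the jamb with more than 25 N (contact force between hatch and jamb above 25 N).
It fails at once if the hatch is slammed: it goes into its last 10 mm faster than 0.25 m/s (value of joint hatch below 0.01 m and velocity of joint hatch below -0.25 m/s).
It fails at once if the mould is tipped more than 20 degrees (angle between mould's own z axis and vertical above 0.35 rad).
It fails at once if the mould is dropped into the chest (falls some 20 mm or more) (horizontal distance between mould and bay below 0.05 m and linear speed of mould above 0.6 m/s).
It fails at once if a bystander is moved by more than 20 mm (distance of any of disc_mould, small_cup, big_cup, tape_roll, spatula, stir_stick, resin_bottle, hardener_bottle from where it was at the start of the episode above 0.02 m).
It also fails if it takes over 61 s, if anything falls off the work surface, if the arm or the gripper's body presses on something with over 40 N, if the wrist force passes 120 N, or if a joint passes its speed limit or range.

## Robot

A 6-joint arm with a two-finger parallel gripper is mounted at the origin on the work surface. World frame = base frame: x ahead of the robot, y to its left, z up, the work surface at z = 0. Lengths are in m, angles in rad, forces in N, time in s.
With the tool pointing down it reaches from about 0.375 to 0.975 m from the base axis. Payload 3.8 kg.
Tool frame: the origin (TCP) lies between the finger pads; the fingertips stand 22 mm ahead of it and the grasp point (between the pads) lies 3 mm ahead of it (bot.finger_overhang is the distance from the TCP to the fingertips, in m); x points along the fingers, y is the direction in which the jaws open and shut, and the axes are right-handed (so a half turn about x gives the same grasp; the last joint's range is limited). The gripper opens to 85 mm and grips with 20 to 120 N. Pads are 22 mm wide; open, the fingers measure 114 mm over their backs; the gripper's body (76 mm by 85 mm) begins 54 mm behind the grasp point. The pads swing forward as they close: fully open they stand 13 mm farther back than shut.
Start: joints at [-1.354, 0.264, 1.604, -0, 1.274, -0.037], TCP at [0.169, -0.653, 0.253] pointing down, gripper open.
Joint ranges: [-2.63, 2.63], [-0.94, 2.18], [0.31, 2.57], [-1.31, 4.45], [0, 2.66], [-2.55, 2.55]. Speed limits (rad/s): [2.57, 2.57, 3.14, 3.14, 3.14, 3.14].

## Interface

Orientations are given as a rotation vector (axis times angle).
In Python, from workcell import bot gives the robot as it stands. The module is installed in compiled form; this text tells all that it offers.
- The arm moves only by the tool arm_command, never from a script. Its argument "series" is a list that holds one entry, the list of rows, each a list of 7 numbers: the turn, a rotation vector about the tool's x, y, z in rad, then the shift along the tool's x, y, z in cm, then the opening, from 0 (shut) to 1 (fully open). In form: [[[rx, ry, rz, x, y, z, grip], ...]]. A call has 1 to 10 rows; each row shifts and turns the pose as measured when the row begins, along the tool's axes as they then stand; what a row does not reach is not made up. A row lasts 1/10 s, in which the tool goes at most 50 mm and 8.59 degrees, less where a joint would pass 70% of its speed; a pose out of reach is approached as far as the arm can. A call is refused whole if a number of a shift passes 5 or a number of a turn 0.15, either way. A call with a gripper value outside its range is refused whole. The fingers move at their own pace and stop on an object; "newtons" is the grip in N (left out, the last holds). Time passes only in rows, so rows that do not move let the fingers close. It gives the time, the measured TCP pose, the force and the opening at its end, in the units of the state.
- bot.read_state(): the state, without advancing time (a new reading comes with each control period).
- bot.read_camera(name): name is "scene" or "side" or "wrist"; returns (picture, depth): 400x640x3 uint8, blue, green, red; 400x640 float32, m along the optical axis (not along the pixel's ray), 0 where there is no reading.
- bot.camera_info(name): a dict with "K" (3x3 intrinsics, pixels), "extrinsics" (4x4, takes a point from camera to world coordinates). Camera axes: x right, y down, z forward; pixel columns grow to the right and rows downward; lengths in m; the calibration is good to about 2 mm. A picture is of the moment at which its call begins: read the wrist's pose just before it. camera_info takes no time and is no camera call; for the wrist camera it gives the pose at the moment of the call.
- bot.finish_job(): hands the job in, once; it reports no verdict.
The state is a dict: "time": time; "q": joint angles; "joint_vel": joint speeds; "joint_torque": joint torques, N m; "tool_pos": TCP position; "tcp_rot": TCP orientation; "wrist_force": force on the tool from outside, world axes, zero at the start; "torque": the same for the moment, N m; "width": opening from 0.0 (shut) to 1.0 (fully open).
Only numpy, scipy, OpenCV 4.12 (cv2) and the standard library are available. Lean on these libraries where they do the work, as an engineer would, in place of code of your own. Each camera call takes 0.05 s, during which the arm holds its last target.

## Working session

There is one attempt and no reset: what is moved stays moved. The work goes in short steps, Python scripts to look and compute and a tool call to move; the robot and the scene stay as the last step left them, time stands still between calls to the robot, and variables do not carry over. Pictures are saved under pics/ and viewed, and the job is handed in when it is done.

Besides the shell and the picture viewer there is one more tool, called as a command line: name --argument value ..., lists and objects as JSON in quotes. arm_command: Moves the arm, as the interface text tells. Its arguments: {"type":"object","properties":{"series":{"type":"array"},"newtons":{"type":"number"}},"required":["series"]}

```bash
mkdir -p pics; ls; python3 - <<'E'
from workcell import bot
import cv2,numpy as np
s=bot.read_state();print({k:np.round(v,3).tolist() for k,v in s.items()})
for n in ["scene","side","wrist"]:
    i=bot.camera_info(n);print(n,np.round(i["K"],1).tolist(),np.round(i["extrinsics"],3).tolist())
    p,d=bot.read_camera(n);cv2.imwrite(f"pics/{n}0.png",p);np.save(f"pics/{n}0.npy",d)
E
```

```text
pics
{'time': 0.0, 'q': [-1.354, 0.265, 1.605, -0.0, 1.274, -0.037], 'joint_vel': [-0.002, 0.001, 0.0, -0.001, 0.002, -0.001], 'joint_torque': [0.0, -51.511, -36.731, 0.0, 0.013, -0.0], 'tool_pos': [0.169, -0.653, 0.252], 'tcp_rot': [2.087, 0.269, -2.087], 'wrist_force': [0.058, 0.71, -0.221], 'torque': [-0.0, 0.01, 0.003], 'width': 1.001}
scene [[371.5, 0.0, 319.0], [0.0, 371.5, 203.8], [0.0, 0.0, 1.0]] [[0.538, 0.593, -0.599, 1.285], [0.843, -0.386, 0.375, -0.407], [-0.009, -0.707, -0.707, 0.959], [0.0, 0.0, 0.0, 1.0]]
side [[366.7, 0.0, 318.0], [0.0, 366.7, 196.9], [0.0, 0.0, 1.0]] [[-0.712, -0.337, 0.616, -0.389], [-0.703, 0.342, -0.624, 0.985], [-0.0, -0.877, -0.481, 0.853], [0.0, 0.0, 0.0, 1.0]]
wrist [[351.0, 0.0, 324.4], [0.0, 351.0, 198.8], [0.0, 0.0, 1.0]] [[0.252, -0.925, -0.285, 0.242], [-0.968, -0.241, -0.073, -0.634], [-0.002, 0.294, -0.956, 0.372], [0.0, 0.0, 0.0, 1.0]]
```

View pics/scene0.png

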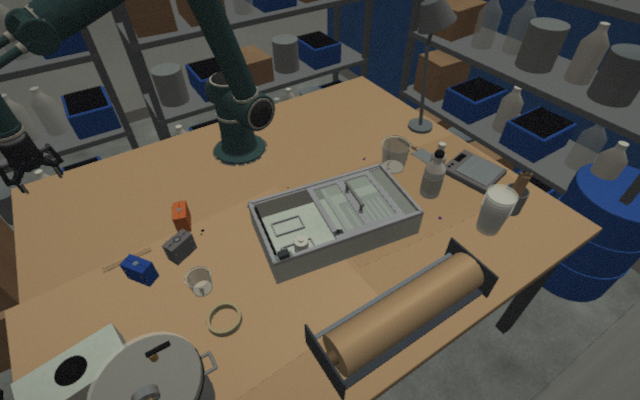

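View pics/side0.png

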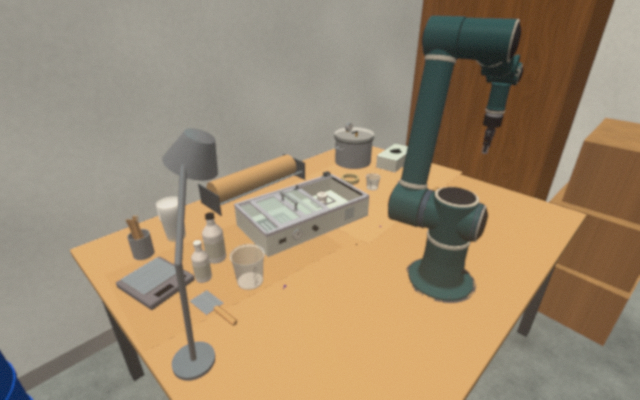

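View pics/wrist0.png

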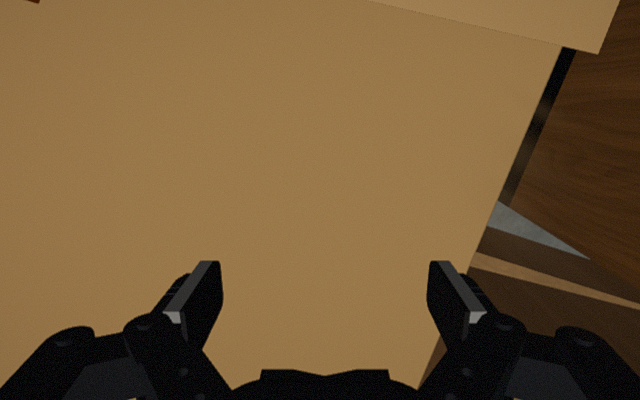

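Scene camera: three block-shaped candidates are visible. They are grey at (179,246), blue at (140,269) and orange at (181,216), and only the grey one fits the description. The chest spans roughly (250,190) to (420,270). The handle is near (353,193) and the catch near (284,253). I'll enlarge the crop to confirm, then locate everything with depth.

```bash
cat > h.py <<'E'
import numpy as np,cv2
from workcell import bot
from scipy.spatial.transform import Rotation as R
def cloud(d,info):
    K=np.array(info["K"]);T=np.array(info["extrinsics"])
    v,u=np.mgrid[:d.shape[0],:d.shape[1]]
    P=np.stack([(u-K[0,2])/K[0,0]*d,(v-K[1,2])/K[1,1]*d,d],-1)
    W=P@T[:3,:3].T+T[:3,3]; W[d==0]=np.nan
    return W
def onplane(u,v,z,info):
    K=np.array(info["K"]);T=np.array(info["extrinsics"])
    r=T[:3,:3]@np.array([(u-K[0,2])/K[0,0],(v-K[1,2])/K[1,1],1]);t=T[:3,3]
    return t+r*(z-t[2])/r[2]
def proj(p,info):
    K=np.array(info["K"]);T=np.array(info["extrinsics"])
    c=T[:3,:3].T@(np.asarray(p)-T[:3,3]);return (K@c/c[2])[:2]
E
python3 - <<'E'
from h import *
p=cv2.imread("pics/scene0.png");d=np.load("pics/scene0.npy")
cv2.imwrite("pics/crop_m.png",cv2.resize(p[190:340,90:270],None,fx=4,fy=4,interpolation=cv2.INTER_CUBIC)[:600])
cv2.imwrite("pics/crop_c.png",cv2.resize(p[150:290,235:435],None,fx=4,fy=4,interpolation=cv2.INTER_CUBIC))
i=bot.camera_info("scene");W=cloud(d,i)
for u,v in [(179,242),(181,208),(140,262),(353,193),(300,245),(284,250),(200,285),(225,319),(250,200),(276,265)]:print((u,v),np.round(W[v,u],3))
E
```

```text
(179, 242) [ 0.44  -0.387  0.073]
(181, 208) [ 0.299 -0.336  0.073]
(140, 262) [ 0.449 -0.507  0.071]
(353, 193) [0.611 0.143 0.142]
(300, 245) [ 0.647 -0.079  0.066]
(284, 250) [ 0.684 -0.149  0.131]
(200, 285) [ 0.569 -0.384  0.001]
(225, 319) [ 0.714 -0.364  0.003]
(250, 200) [ 0.314 -0.101 -0.002]
(276, 265) [ 0.692 -0.182  0.094]
```

View pics/crop_m.png

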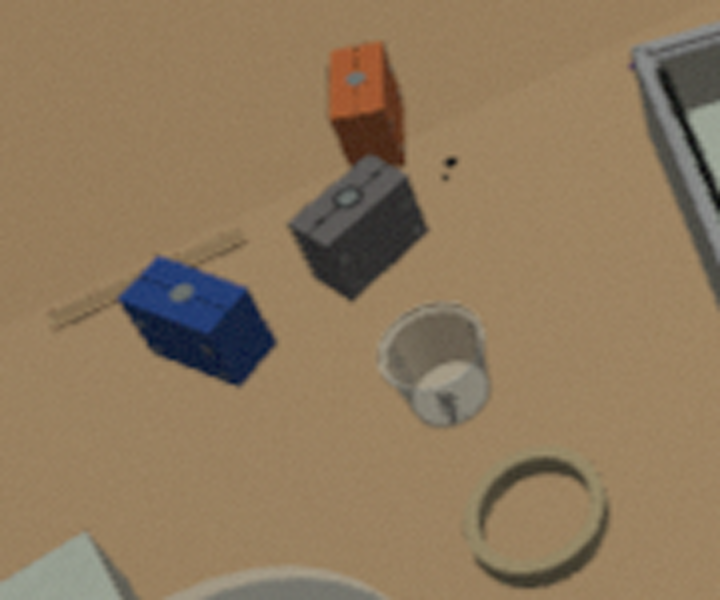

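View pics/crop_c.png

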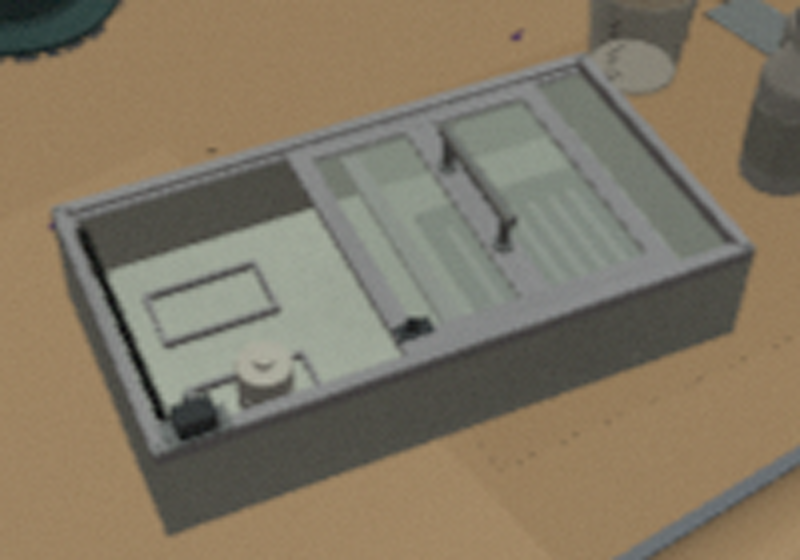

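The crop confirms the mould: grey, with a dark parting line and a plugged hole. The blue and orange blocks are look-alikes. In the chest crop, the empty bay is at about (212,305) of the crop, which is about scene (288,226). Next I'll fit rough poses from the scene depth.

```bash
python3 - <<'E'
from h import *
p=cv2.imread("pics/scene0.png").astype(int);d=np.load("pics/scene0.npy")
i=bot.camera_info("scene");W=cloud(d,i)
def rect(m,name):
    P=W[m]; r=cv2.minAreaRect((P[:,:2]*1000).astype(np.float32)); print(name,m.sum(),np.round(r[0],1),np.round(r[1],1),round(r[2],1),"z",np.round(np.percentile(P[:,2],[5,50,95]),4),"mean",P.mean(0).round(4))
    return r
X,Y,Z=W[...,0],W[...,1],W[...,2]
box=lambda a,b,c,e:(X>a)&(X<b)&(Y>c)&(Y<e)
rect(box(.37,.52,-.46,-.31)&(Z>.066)&(Z<.08)&(abs(p[...,2]-p[...,0])<25),"mould")
m=box(.4,.8,-.25,.45)&(Z>.103)&(Z<.114);k=cv2.morphologyEx(m.astype(np.uint8),cv2.MORPH_OPEN,np.ones((2,2),np.uint8))>0
rect(k,"chest")
rect(box(.5,.75,-.1,.3)&(Z>.133)&(Z<.147),"handle")
rect(box(.5,.75,-.19,-.12)&(Z>.123)&(Z<.135),"catch")
E
```

```text
mould 301 [ 423.8 -389.7] [44.6 84.8] 26.7 z [0.0672 0.0711 0.074 ] mean [ 0.4249 -0.391   0.0709]
chest 4294 [669.8 188. ] [270.  708.8] 24.2 z [nan nan nan] mean [nan nan nan]
handle 102 [609.5 144.5] [ 12.2 121.4] 81.0 z [0.1369 0.1435 0.1467] mean [0.6152 0.1421 0.143 ]
catch 76 [ 681.9 -155. ] [29.5 29.9] 80.8 z [0.1248 0.1286 0.1315] mean [ 0.6866 -0.1558  0.1285]
```

```bash
cat >> h.py <<'E'
def plan(target,yaw,grip,step=4.5,s=None,p0=None,yaw0=None):
    """tool down (x down); yaw = world heading of tool y. prints tool-frame total + rows"""
    s=s or bot.read_state()
    M=R.from_rotvec(s["tcp_rot"]).as_matrix()
    # desired: x=(0,0,-1), y=(c,s,0), z=x cross y
    def goal(y):
        x=np.array([0,0,-1.]);yy=np.array([np.cos(y),np.sin(y),0]);return np.stack([x,yy,np.cross(x,yy)],1)
    cand=[goal(yaw),goal(yaw+np.pi)]
    G=min(cand,key=lambda g:R.from_matrix(M.T@g).magnitude())
    rv=R.from_matrix(M.T@G).as_rotvec(); dp=(np.asarray(target)-s["tool_pos"])*100
    n=int(max(np.ceil(np.linalg.norm(dp)/step),np.ceil(np.abs(rv).max()/0.14),1))
    rows=[];
    for k in range(n):
        Mk=M@R.from_rotvec(rv*k/n).as_matrix()
        rows.append([round(float(x),3) for x in rv/n]+[round(float(x),2) for x in Mk.T@dp/n]+[grip])
    print("q",np.round(s["q"],2),"p",np.round(s["tool_pos"],4),"yaw_y",np.degrees(np.arctan2(M[1,1],M[0,1])).round(2),"tot rot",rv.round(3),"dp",dp.round(2),"tooldp",(M.T@dp).round(2),"n",n)
    for r in rows: print(r,end=",\n")
E
python3 - <<'E'
from h import *
plan([.40,-.40,.26],np.radians(26.7),1)
M=R.from_rotvec(bot.read_state()["tcp_rot"]).as_matrix();print(M.round(3))
E
```

```text
q [-1.35  0.26  1.61  0.    1.27 -0.04] p [ 0.1694 -0.6529  0.2522] yaw_y -75.46 tot rot [1.359e+00 1.000e-03 2.000e-03] dp [23.06 25.29  0.78] tooldp [ -0.74 -18.69 -28.67] n 10
[0.136, 0.0, 0.0, -0.07, -1.87, -2.87, 1],
[0.136, 0.0, 0.0, -0.07, -2.24, -2.59, 1],
[0.136, 0.0, 0.0, -0.07, -2.57, -2.26, 1],
[0.136, 0.0, 0.0, -0.07, -2.85, -1.89, 1],
[0.136, 0.0, 0.0, -0.07, -3.08, -1.49, 1],
[0.136, 0.0, 0.0, -0.08, -3.26, -1.06, 1],
[0.136, 0.0, 0.0, -0.08, -3.37, -0.61, 1],
[0.136, 0.0, 0.0, -0.08, -3.42, -0.14, 1],
[0.136, 0.0, 0.0, -0.08, -3.41, 0.32, 1],
[0.136, 0.0, 0.0, -0.08, -3.33, 0.78, 1],
[[-0.     0.251 -0.968]
 [ 0.002 -0.968 -0.251]
 [-1.    -0.002 -0.   ]]
```

```bash
sed -i 's/cand=\[goal(yaw),goal(yaw+np.pi)\]/cand=[goal(yaw)]/' h.py
python3 - <<'E'
from h import *
plan([.40,-.40,.28],np.radians(26.7),1)
E
```

```text
q [-1.35  0.26  1.61  0.    1.27 -0.04] p [ 0.1694 -0.6529  0.2522] yaw_y -75.46 tot rot [-1.783e+00 -2.000e-03  1.000e-03] dp [23.06 25.29  2.78] tooldp [ -2.74 -18.69 -28.67] n 13
[-0.137, -0.0, 0.0, -0.21, -1.44, -2.21, 1],
[-0.137, -0.0, 0.0, -0.21, -1.12, -2.38, 1],
[-0.137, -0.0, 0.0, -0.21, -0.79, -2.51, 1],
[-0.137, -0.0, 0.0, -0.21, -0.44, -2.6, 1],
[-0.137, -0.0, 0.0, -0.21, -0.08, -2.63, 1],
[-0.137, -0.0, 0.0, -0.21, 0.28, -2.62, 1],
[-0.137, -0.0, 0.0, -0.21, 0.64, -2.55, 1],
[-0.137, -0.0, 0.0, -0.21, 0.98, -2.44, 1],
[-0.137, -0.0, 0.0, -0.21, 1.31, -2.29, 1],
[-0.137, -0.0, 0.0, -0.21, 1.61, -2.08, 1],
[-0.137, -0.0, 0.0, -0.21, 1.88, -1.85, 1],
[-0.137, -0.0, 0.0, -0.21, 2.11, -1.57, 1],
[-0.137, -0.0, 0.0, -0.21, 2.31, -1.27, 1],
```

arm_command --series '[[[-0.137,0,0,-0.2,-1.4,-2.2,1],[-0.137,0,0,-0.2,-1.1,-2.4,1],[-0.137,0,0,-0.2,-0.8,-2.5,1],[-0.137,0,0,-0.2,-0.4,-2.6,1],[-0.137,0,0,-0.2,-0.1,-2.6,1],[-0.137,0,0,-0.2,0.3,-2.6,1],[-0.137,0,0,-0.2,0.6,-2.5,1],[-0.137,0,0,-0.2,1.0,-2.4,1],[-0.137,0,0,-0.2,1.3,-2.3,1],[-0.137,0,0,-0.2,1.6,-2.1,1]]]'

```text
time: 1.15
tool_pos: [0.3441, -0.449, 0.2676]
tcp_rot: [1.139, 1.265, -1.132]
wrist_force: [0.1, -0.3, -0.4]
width: 1.004
```

arm_command --series '[[[-0.137,0,0,-0.2,1.9,-1.8,1],[-0.137,0,0,-0.2,2.1,-1.6,1],[-0.137,0,0,-0.2,2.3,-1.3,1],[0,0,0,0,0,0,1]]]'

```text
time: 1.55
tool_pos: [0.3969, -0.3823, 0.2732]
tcp_rot: [0.814, 1.426, -0.801]
wrist_force: [-0.5, -0.8, -0.0]
width: 1.002
```

```bash
python3 - <<'E'
from h import *
i=bot.camera_info("wrist");p,d=bot.read_camera("wrist")
cv2.imwrite("pics/w1.png",p);np.save("pics/w1.npy",d);np.save("pics/w1T.npy",i["extrinsics"])
plan([.40,-.40,.28],np.radians(26.7),1)
W=cloud(d,i);X,Y,Z=W[...,0],W[...,1],W[...,2]
m=(X>.35)&(X<.5)&(Y>-.48)&(Y<-.31)&(Z>.06)&(Z<.085)&(abs(p[...,2].astype(int)-p[...,0])<25)
P=W[m];r=cv2.minAreaRect((P[:,:2]*1000).astype(np.float32));print(m.sum(),r,np.percentile(P[:,2],[5,50,95]))
E
```

```text
q [-0.82  0.02  1.84  0.    1.29 -1.35] p [ 0.3961 -0.3833  0.2729] yaw_y 30.5 tot rot [ 0.066 -0.012 -0.   ] dp [ 0.39 -1.67  0.71] tooldp [-0.73 -0.51  1.63] n 1
[0.066, -0.012, -0.0, -0.73, -0.51, 1.63, 1],
3900 ((432.857666015625, -415.310791015625), (43.626033782958984, 145.08802795410156), 25.012500762939453) [0.06947837 0.07116235 0.07236813]
```

View pics/w1.png

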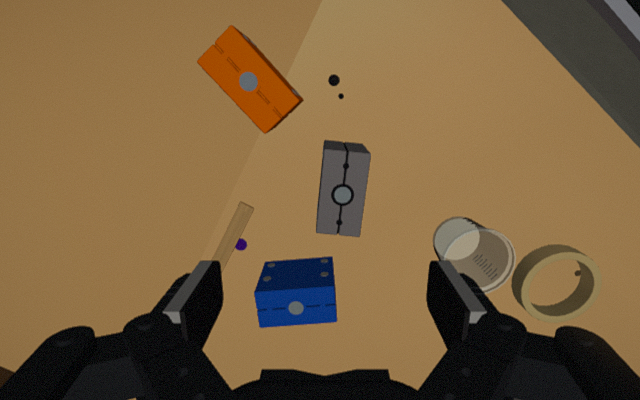

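Wrist view: the grey mould is at (343,195), blue at (296,290), orange at (248,80) and the small cup at (470,250). I'll refit with grey pixels only.

```bash
python3 - <<'E'
from h import *
i=bot.camera_info("wrist");i=dict(i);i["extrinsics"]=np.load("pics/w1T.npy");d=np.load("pics/w1.npy");p=cv2.imread("pics/w1.png")
print(np.round(i["extrinsics"],3))
W=cloud(d,i);X,Y,Z=W[...,0],W[...,1],W[...,2]
v,u=np.mgrid[:400,:640]
m=(u>305)&(u<385)&(v>130)&(v<245)&(Z>.065)&(Z<.08)
P=W[m];r=cv2.minAreaRect((P[:,:2]*1000).astype(np.float32));print(m.sum(),r,np.percentile(P[:,2],[5,50,95]),P.mean(0))
print(W[195,343],W[290,296],W[80,248]); print(proj(bot.read_state()["tool_pos"],i))
# hole centre by plane
print(onplane(342.5,195,.0715,i))
c=W[225:290,430:515].reshape(-1,3);c=c[(c[:,2]>.055)&(c[:,2]<.075)];print("cup",len(c),cv2.minEnclosingCircle((c[:,:2]*1000).astype(np.float32)) if len(c) else 0)
E
```

```text
[[ 0.859  0.49   0.146  0.359]
 [ 0.511 -0.825 -0.242 -0.319]
 [ 0.002  0.283 -0.959  0.394]
 [ 0.     0.     0.     1.   ]]
3898 ((420.2280578613281, -387.668212890625), (44.11116027832031, 84.30767059326172), 25.012496948242188) [0.06965133 0.07116783 0.07236987] [ 0.41910514 -0.38587142  0.07109392]
[ 0.4209728  -0.38777817  0.07292901] [ 0.43313408 -0.50051464  0.07087731] [ 0.29575038 -0.34167142  0.07209622]
[321.79917092 293.52311739]
[ 0.42083904 -0.38832774  0.0715    ]
cup 963 ((580.8052368164062, -379.4919128417969), 38.475074768066406)
```

```bash
python3 - <<'E'
from h import *
plan([.421,-.388,.17],np.radians(25),1,step=3)
E
```

```text
q [-0.82  0.02  1.84  0.    1.29 -1.35] p [ 0.3961 -0.3833  0.2729] yaw_y 30.5 tot rot [ 0.096 -0.012 -0.   ] dp [  2.49  -0.47 -10.29] tooldp [10.27  1.9   1.8 ] n 4
[0.024, -0.003, -0.0, 2.57, 0.47, 0.45, 1],
[0.024, -0.003, -0.0, 2.57, 0.49, 0.43, 1],
[0.024, -0.003, -0.0, 2.57, 0.5, 0.41, 1],
[0.024, -0.003, -0.0, 2.57, 0.51, 0.39, 1],
```

arm_command --series '[[[0.024,-0.003,0,2.6,0.5,0.4,1],[0.024,-0.003,0,2.6,0.5,0.4,1],[0.024,-0.003,0,2.6,0.5,0.4,1],[0.024,-0.003,0,2.6,0.5,0.4,1],[0,0,0,0,0,0,1]]]'

```text
time: 2.1
tool_pos: [0.4193, -0.3918, 0.1666]
tcp_rot: [0.89, 1.376, -0.897]
wrist_force: [0.1, 0.5, -0.9]
width: 1.0
```

```bash
python3 - <<'E'
from h import *
i=bot.camera_info("wrist");p,d=bot.read_camera("wrist")
cv2.imwrite("pics/w2.png",p)
W=cloud(d,i);X,Y,Z=W[...,0],W[...,1],W[...,2]
m=(X>.36)&(X<.48)&(Y>-.445)&(Y<-.33)&(Z>.063)&(Z<.08)
P=W[m];r=cv2.minAreaRect((P[:,:2]*1000).astype(np.float32));print(m.sum(),r,np.percentile(P[:,2],[5,50,95]))
a,b=proj([.4205,-.388,.072],i);print(a,b)
plan([r[0][0]/1000,r[0][1]/1000,.06],np.radians(25),1,step=2.5)
E
```

```text
8411 ((420.17681884765625, -387.7251892089844), (44.11838150024414, 84.1448974609375), 25.075151443481445) [0.06974678 0.07117462 0.07224552]
329.0692654411061 207.25247604841283
q [-0.79  0.14  1.91 -0.    1.08 -1.21] p [ 0.4199 -0.3926  0.1687] yaw_y 24.16 tot rot [-0.015  0.007  0.001] dp [  0.03   0.49 -10.87] tooldp [10.86  0.24 -0.51] n 5
[-0.003, 0.001, 0.0, 2.17, 0.05, -0.1, 1],
[-0.003, 0.001, 0.0, 2.17, 0.05, -0.1, 1],
[-0.003, 0.001, 0.0, 2.17, 0.05, -0.1, 1],
[-0.003, 0.001, 0.0, 2.17, 0.05, -0.09, 1],
[-0.003, 0.001, 0.0, 2.17, 0.05, -0.09, 1],
```

View pics/w2.png

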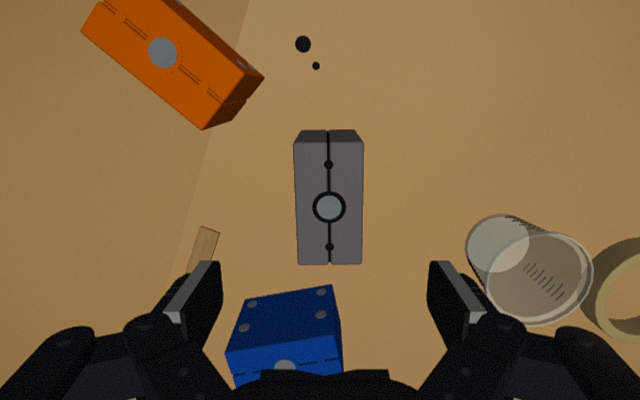

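Three fits agree: the mould is at (0.420,-0.388), yaw 25°, top 71 mm. The mould is centred in the wrist view at (329,207). Descending.

arm_command --series '[[[-0.015,0.007,0,1.5,0.2,-0.5,1],[0,0,0,2.5,0,0,1],[0,0,0,2.5,0,0,1],[0,0,0,2,0,0,1],[0,0,0,0,0,0,1]]]'

```text
time: 2.65
tool_pos: [0.4209, -0.3918, 0.0869]
tcp_rot: [0.878, 1.375, -0.884]
wrist_force: [-0.4, 0.3, 0.5]
width: 1.002
```

```bash
python3 - <<'E'
from h import *
plan([.4202,-.3877,.06],np.radians(25),1,step=2.5)
E
```

```text
q [-0.79  0.23  1.98 -0.    0.92 -1.23] p [ 0.4209 -0.3918  0.0869] yaw_y 25.02 tot rot [ 0.     0.01  -0.002] dp [-0.07  0.41 -2.69] tooldp [ 2.68  0.1  -0.43] n 2
[0.0, 0.005, -0.001, 1.34, 0.05, -0.22, 1],
[0.0, 0.005, -0.001, 1.34, 0.05, -0.21, 1],
```

arm_command --newtons 30 --series '[[[0,0.01,0,1.3,0.1,-0.5,1],[0,0,0,1.3,0,-0.1,1],[0,0,0,0,0,0,1],[0,0,0,0,0,0,1]]]'

```text
time: 3.05
tool_pos: [0.4207, -0.3875, 0.0624]
tcp_rot: [0.882, 1.379, -0.88]
wrist_force: [-0.5, -0.2, -0.0]
width: 1.001
```

```bash
python3 - <<'E'
from h import *
plan([.4202,-.3877,.06],np.radians(25),1,step=2.5)
E
```

```text
q [-0.79  0.26  1.99  0.    0.88 -1.23] p [ 0.4207 -0.3875  0.0624] yaw_y 25.02 tot rot [ 0.     0.004 -0.004] dp [-0.05 -0.02 -0.24] tooldp [ 0.24 -0.05 -0.  ] n 1
[0.0, 0.004, -0.004, 0.24, -0.05, -0.0, 1],
```

arm_command --newtons 45 --series '[[[0,0.004,-0.004,0.2,0,0,0.6],[0,0,0,0,0,0,0.3],[0,0,0,0,0,0,0],[0,0,0,0,0,0,0],[0,0,0,0,0,0,0],[0,0,0,0,0,0,0]]]'

```text
time: 3.65
tool_pos: [0.4216, -0.3886, 0.0621]
tcp_rot: [0.88, 1.382, -0.882]
wrist_force: [0.2, -0.9, -0.1]
width: 0.509
```

Gripped (0.509 × 85 ≈ 43 mm). Lifting.

arm_command --series '[[[0,0,0,-0.5,0,0,0],[0,0,0,-1.5,0,0,0],[0,0,0,-3,0,0,0],[0,0,0,-3,0,0,0],[0,0,0,-3,0,0,0],[0,0,0,-3,0,0,0],[0,0,0,-2,0,0,0],[0,0,0,0,0,0,0]]]'

```text
time: 4.45
tool_pos: [0.419, -0.3855, 0.23]
tcp_rot: [0.882, 1.39, -0.882]
wrist_force: [0.2, -0.8, -3.3]
width: 0.505
```

```bash
python3 - <<'E'
from h import *
print(bot.read_state()["width"],bot.read_state()["wrist_force"])
p=cv2.imread("pics/scene0.png").astype(int);d=np.load("pics/scene0.npy")
i=bot.camera_info("scene");W=cloud(d,i);X,Y,Z=W[...,0],W[...,1],W[...,2]
# chest from rim: excluding nan, exclude bottles
m=(X>.40)&(X<.80)&(Y>-.25)&(Y<.36)&(Z>.103)&(Z<.114)
k=cv2.morphologyEx(m.astype(np.uint8),cv2.MORPH_OPEN,np.ones((2,2),np.uint8))
n,l,st,c=cv2.connectedComponentsWithStats(k)
j=1+np.argmax(st[1:,4]);P=W[l==j];print(st[j],cv2.minAreaRect((P[:,:2]*1000).astype(np.float32)))
print("bay px",W[226,288])
E
```

```text
0.5048228751875431 [ 0.20096103 -0.79745365 -3.33865412]
[ 248  164  176  101 4220] ((585.5023803710938, 117.92935180664062), (575.683837890625, 312.7431335449219), 80.77814483642578)
bay px [ 0.52207601 -0.05431512  0.020548  ]
```

```bash
python3 - <<'E'
from h import *
plan([.515,-.16,.29],np.radians(-9.2),0,step=3)
E
```

```text
q [-0.79  0.08  1.86 -0.    1.21 -1.22] p [ 0.419  -0.3855  0.23  ] yaw_y 25.05 tot rot [ 0.598 -0.004  0.003] dp [ 9.6  22.55  6.  ] tooldp [ -5.97  18.23 -16.39] n 9
[0.066, -0.0, 0.0, -0.66, 2.03, -1.82, 0],
[0.066, -0.0, 0.0, -0.66, 1.9, -1.95, 0],
[0.066, -0.0, 0.0, -0.66, 1.77, -2.07, 0],
[0.066, -0.0, 0.0, -0.66, 1.63, -2.19, 0],
[0.066, -0.0, 0.0, -0.66, 1.48, -2.29, 0],
[0.066, -0.0, 0.0, -0.66, 1.32, -2.38, 0],
[0.066, -0.0, 0.0, -0.67, 1.16, -2.46, 0],
[0.066, -0.0, 0.0, -0.67, 1.0, -2.53, 0],
[0.066, -0.0, 0.0, -0.67, 0.83, -2.59, 0],
```

arm_command --series '[[[0.066,0,0,-0.7,2.0,-1.8,0],[0.066,0,0,-0.7,1.9,-1.95,0],[0.066,0,0,-0.7,1.8,-2.1,0],[0.066,0,0,-0.7,1.6,-2.2,0],[0.066,0,0,-0.7,1.5,-2.3,0],[0.066,0,0,-0.7,1.3,-2.4,0],[0.066,0,0,-0.7,1.2,-2.5,0],[0.066,0,0,-0.7,1.0,-2.5,0],[0.066,0,0,-0.7,0.8,-2.6,0],[0,0,0,0,0,0,0]]]'

```text
time: 5.45
tool_pos: [0.5137, -0.1493, 0.2856]
tcp_rot: [1.343, 1.136, -1.354]
wrist_force: [-0.7, -0.6, -2.6]
width: 0.507
```

```bash
python3 - <<'E'
from h import *
i=bot.camera_info("wrist");p,d=bot.read_camera("wrist")
cv2.imwrite("pics/w3.png",p);np.save("pics/w3.npy",d);np.save("pics/w3T.npy",i["extrinsics"])
plan([.515,-.16,.29],np.radians(-9.2),0,step=3)
E
```

```text
q [-0.33 -0.01  1.85  0.    1.32 -0.15] p [ 0.5127 -0.1504  0.2848] yaw_y -10.58 tot rot [-0.024 -0.006  0.021] dp [ 0.23 -0.96  0.52] tooldp [-0.54  0.39  0.9 ] n 1
[-0.024, -0.006, 0.021, -0.54, 0.39, 0.9, 0],
```

View pics/w3.png

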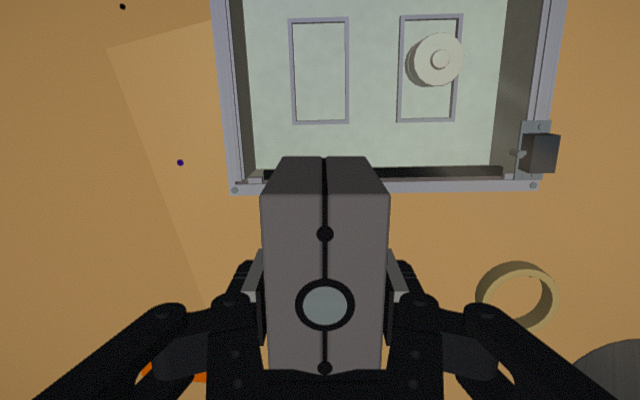

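The bay outline is fully visible: outer corners are about (289,18), (349,17), (292,125) and (349,124). The held mould is at (325,305). I'll fit the bay, chest and held mould.

```bash
cat > bay.py <<'E'
from h import *
def bay(p,d,i,roi):
    u0,u1,v0,v1=roi
    g=cv2.cvtColor(p,cv2.COLOR_BGR2GRAY)[v0:v1,u0:u1]
    t,b=cv2.threshold(cv2.GaussianBlur(g,(3,3),0),0,255,cv2.THRESH_BINARY_INV|cv2.THRESH_OTSU)
    cs,_=cv2.findContours(b,cv2.RETR_EXTERNAL,cv2.CHAIN_APPROX_NONE)
    c=max(cs,key=lambda c:cv2.contourArea(cv2.convexHull(c)))[:,0].astype(float)+[u0,v0]
    P=np.array([onplane(u,v,.030,i)[:2] for u,v in c])*1000
    r=cv2.minAreaRect(P.astype(np.float32));print("outer z.030",t,np.round(r[0],2),np.round(r[1],2),round(r[2],2))
    # inner
    cs,h=cv2.findContours(b,cv2.RETR_CCOMP,cv2.CHAIN_APPROX_NONE)
    inn=[c for c,hh in zip(cs,h[0]) if hh[3]>=0 and cv2.contourArea(c)>1500]
    for c in inn:
        c=c[:,0].astype(float)+[u0,v0]
        for z in(.022,.030):
            P=np.array([onplane(u,v,z,i)[:2] for u,v in c])*1000
            q=cv2.minAreaRect(P.astype(np.float32));print("inner z",z,np.round(q[0],2),np.round(q[1],2),round(q[2],2))
    W=cloud(d,i);print("floor z med",np.nanmedian(W[v0+30:v1-30,u0+25:u1-25,2]))
E
python3 - <<'E'
from bay import *
i=dict(bot.camera_info("wrist"));i["extrinsics"]=np.load("pics/w3T.npy");d=np.load("pics/w3.npy");p=cv2.imread("pics/w3.png")
bay(p,d,i,(278,362,8,136))
W=cloud(d,i)
m=W[...,2][196:368,262:388];print("mould top z",np.nanpercentile(m,[10,50,90]))
v,u=np.mgrid[:400,:640];Z=W[...,2]
k=(u>255)&(u<395)&(v>180)&(v<372)&(abs(Z-np.nanmedian(m))<.006);P=W[k];print("mould",cv2.minAreaRect((P[:,:2]*1000).astype(np.float32)))
zt=np.nanmedian(m);print("hole",onplane(325,305,zt,i))
# jamb/rim corners: screws
for q in[(235,190),(533,185)]:print(q,onplane(*q,.109,i))
E
```

```text
outer z.030 147.0 [520.36 -54.5 ] [101.62  59.35] 80.53
inner z 0.022 [520.79 -54.89] [94.53 53.12] 80.62
inner z 0.03 [520.97 -55.35] [92.56 52.01] 80.62
floor z med 0.02114865240277819
mould top z [0.29397351 0.29501134 0.29595436]
mould ((514.880859375, -142.72372436523438), (73.40365600585938, 51.03510284423828), 80.09662628173828)
hole [ 0.51397367 -0.14872828  0.29501134]
(235, 190) [ 0.43146527 -0.14132869  0.109     ]
(533, 185) [ 0.68704681 -0.18317118  0.109     ]
```

```bash
python3 - <<'E'
from h import *
plan([.520,-.0564,.20],np.radians(-9.4),0,step=2)
E
```

```text
q [-0.33 -0.01  1.85  0.    1.32 -0.15] p [ 0.5127 -0.1504  0.2848] yaw_y -10.58 tot rot [-0.021 -0.006  0.021] dp [ 0.73  9.4  -8.48] tooldp [ 8.55 -0.84 -9.33] n 7
[-0.003, -0.001, 0.003, 1.22, -0.12, -1.33, 0],
[-0.003, -0.001, 0.003, 1.22, -0.12, -1.33, 0],
[-0.003, -0.001, 0.003, 1.22, -0.12, -1.34, 0],
[-0.003, -0.001, 0.003, 1.22, -0.12, -1.34, 0],
[-0.003, -0.001, 0.003, 1.22, -0.12, -1.34, 0],
[-0.003, -0.001, 0.003, 1.21, -0.12, -1.34, 0],
[-0.003, -0.001, 0.003, 1.21, -0.12, -1.34, 0],
```

arm_command --series '[[[-0.003,-0.001,0.003,1.2,-0.1,-1.3,0],[-0.003,-0.001,0.003,1.2,-0.1,-1.3,0],[-0.003,-0.001,0.003,1.2,-0.1,-1.3,0],[-0.003,-0.001,0.003,1.2,-0.1,-1.3,0],[-0.003,-0.001,0.003,1.2,-0.1,-1.3,0],[-0.003,-0.001,0.003,1.2,-0.1,-1.3,0],[-0.003,-0.001,0.003,1.2,-0.1,-1.3,0],[0,0,0,0,0,0,0]]]'

```text
time: 6.3
tool_pos: [0.516, -0.0524, 0.188]
tcp_rot: [1.324, 1.133, -1.335]
wrist_force: [-0.3, -0.2, -4.1]
width: 0.505
```

```bash
python3 - <<'E'
from h import *
plan([.520,-.0564,.15],np.radians(-9.4),0,step=2)
p,d=bot.read_camera("wrist");cv2.imwrite("pics/w4.png",p)
E
```

```text
q [-0.15  0.02  2.   -0.    1.12  0.01] p [ 0.516  -0.0524  0.188 ] yaw_y -9.32 tot rot [0.001 0.001 0.008] dp [ 0.4 -0.4 -3.8] tooldp [3.8  0.49 0.32] n 2
[0.001, 0.001, 0.004, 1.9, 0.25, 0.16, 0],
[0.001, 0.001, 0.004, 1.9, 0.24, 0.16, 0],
```

View pics/w4.png

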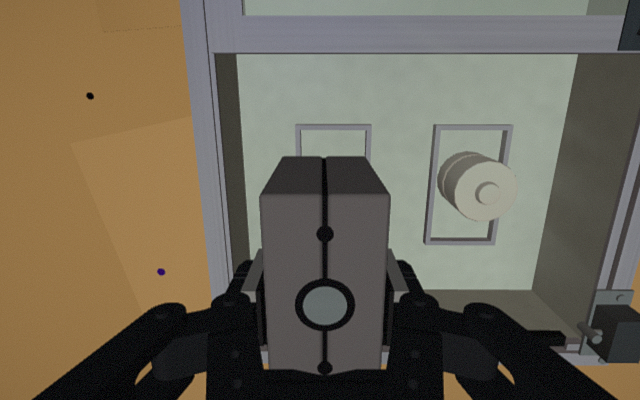

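The view shows the hatch frame at row 35, the bay's top strip at row 127 and the mould held straight. I'll correct sideways and descend.

arm_command --series '[[[0.001,0.001,0.004,1.0,0.5,0.3,0],[0,0,0.004,1.0,0,0,0],[0,0,0,0.8,0,0,0],[0,0,0,0.8,0,0,0],[0,0,0,0,0,0,0]]]'

```text
time: 6.85
tool_pos: [0.5232, -0.0589, 0.1514]
tcp_rot: [1.33, 1.121, -1.327]
wrist_force: [-0.4, 0.0, -3.8]
width: 0.505
```

```bash
python3 - <<'E'
from h import *
plan([.520,-.0564,.095],np.radians(-9.4),0,step=1)
E
```

```text
q [-0.16  0.07  2.03 -0.    1.04  0.01] p [ 0.5232 -0.0589  0.1514] yaw_y -9.44 tot rot [-0.001  0.002 -0.006] dp [-0.32  0.25 -5.64] tooldp [ 5.64 -0.39 -0.2 ] n 6
[-0.0, 0.0, -0.001, 0.94, -0.06, -0.03, 0],
[-0.0, 0.0, -0.001, 0.94, -0.06, -0.03, 0],
[-0.0, 0.0, -0.001, 0.94, -0.06, -0.03, 0],
[-0.0, 0.0, -0.001, 0.94, -0.06, -0.03, 0],
[-0.0, 0.0, -0.001, 0.94, -0.06, -0.03, 0],
[-0.0, 0.0, -0.001, 0.94, -0.06, -0.03, 0],
```

arm_command --series '[[[0,0.002,-0.006,0.8,-0.3,-0.15,0],[0,0,0,0.8,0,0,0],[0,0,0,0.8,0,0,0],[0,0,0,0.8,0,0,0],[0,0,0,0.5,0,0,0],[0,0,0,0,0,0,0]]]'

```text
time: 7.45
tool_pos: [0.5204, -0.0572, 0.1112]
tcp_rot: [1.33, 1.127, -1.33]
wrist_force: [-0.8, 0.2, -3.4]
width: 0.513
```

```bash
python3 - <<'E'
from h import *
plan([.520,-.0564,.095],np.radians(-9.4),0,step=1)
E
```

```text
q [-0.16  0.11  2.06  0.    0.97  0.01] p [ 0.5204 -0.0572  0.1112] yaw_y -9.49 tot rot [-0.002 -0.     0.001] dp [-0.04  0.08 -1.62] tooldp [ 1.62 -0.05 -0.07] n 2
[-0.001, -0.0, 0.0, 0.81, -0.02, -0.04, 0],
[-0.001, -0.0, 0.0, 0.81, -0.02, -0.04, 0],
```

arm_command --series '[[[0,0,0,0.6,0,-0.05,0],[0,0,0,0.5,0,0,0],[0,0,0,0.4,0,0,0],[0,0,0,0.3,0,0,0],[0,0,0,0,0,0,0]]]'

```text
time: 7.95
tool_pos: [0.5211, -0.0567, 0.0921]
tcp_rot: [1.33, 1.126, -1.329]
wrist_force: [-0.1, -0.4, -3.4]
width: 0.506
```

arm_command --series '[[[0,0,0,0.2,-0.05,0,0],[0,0,0,0.2,0,0,0],[0,0,0,0.2,0,0,0],[0,0,0,0,0,0,0]]]'

```text
time: 8.35
tool_pos: [0.521, -0.0567, 0.0862]
tcp_rot: [1.331, 1.125, -1.329]
wrist_force: [-0.6, -0.5, -3.8]
width: 0.509
```

No contact at 86 mm, so the mould is already below the strip tops.

arm_command --series '[[[0,0,0,0.15,0,0,0],[0,0,0,0.1,0,0,0],[0,0,0,0,0,0,0]]]'

```text
time: 8.65
tool_pos: [0.5214, -0.0566, 0.0842]
tcp_rot: [1.331, 1.125, -1.328]
wrist_force: [-0.7, -0.1, -3.3]
width: 0.515
```

arm_command --series '[[[0,0,0,0.1,0,0,0],[0,0,0,0,0,0,0]]]'

```text
time: 8.85
tool_pos: [0.5218, -0.0566, 0.0843]
tcp_rot: [1.331, 1.124, -1.328]
wrist_force: [-0.1, -0.1, -4.2]
width: 0.508
```

arm_command --series '[[[0,0,0,0.1,0,0,0],[0,0,0,0,0,0,0]]]'

```text
time: 9.05
tool_pos: [0.5221, -0.0566, 0.0841]
tcp_rot: [1.332, 1.124, -1.327]
wrist_force: [0.4, 1.1, -3.5]
width: 0.506
```

arm_command --series '[[[0,0,0,0.25,-0.1,0,0],[0,0,0,0.1,0,0,0]]]'

```text
time: 9.25
tool_pos: [0.5223, -0.0565, 0.084]
tcp_rot: [1.332, 1.123, -1.326]
wrist_force: [-1.8, 1.0, 1.6]
width: 0.51
```

Contact: the force rose about 5 N at underside ≈ 23 mm, which is the floor. Releasing gently.

arm_command --series '[[[0,0,0,0,0,0,0.55],[0,0,0,0,0,0,0.6],[0,0,0,0,0,0,0.7],[0,0,0,0,0,0,0.75],[0,0,0,0,0,0,0.75]]]'

```text
time: 9.75
tool_pos: [0.5244, -0.0569, 0.0846]
tcp_rot: [1.334, 1.119, -1.323]
wrist_force: [0.3, 0.2, 1.1]
width: 0.752
```

```bash
python3 - <<'E'
from h import *
i=bot.camera_info("wrist");p,d=bot.read_camera("wrist");cv2.imwrite("pics/w5.png",p)
print(bot.read_state()["width"],bot.read_state()["wrist_force"]);plan([.520,-.0564,.2],np.radians(-9.4),.75,step=3)
W=cloud(d,i);print(np.nanmedian(W[250:350,280:370,2]))
E
```

```text
0.74830190861094 [0.00618774 0.69793542 0.51957545]
q [-0.16  0.15  2.08  0.    0.9   0.01] p [ 0.5244 -0.0569  0.0846] yaw_y -9.48 tot rot [-0.001 -0.001 -0.01 ] dp [-0.44  0.05 11.54] tooldp [-1.155e+01 -3.300e-01  1.000e-02] n 4
[-0.0, -0.0, -0.002, -2.89, -0.08, 0.0, 0.75],
[-0.0, -0.0, -0.002, -2.89, -0.09, 0.0, 0.75],
[-0.0, -0.0, -0.002, -2.89, -0.1, 0.0, 0.75],
[-0.0, -0.0, -0.002, -2.89, -0.1, 0.0, 0.75],
0.09332499206980344
```

View pics/w5.png

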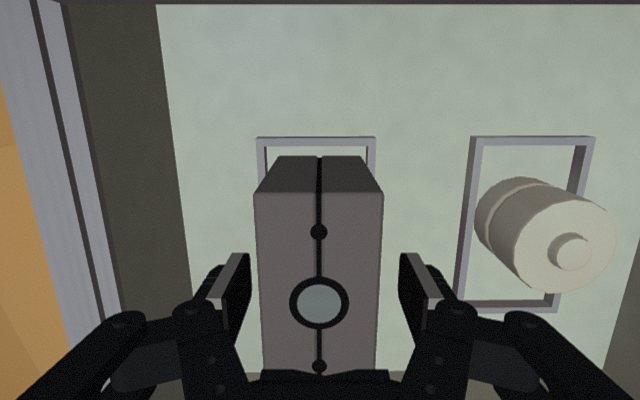

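The mould stands in the bay with its top at 93 mm, and both fingers are clear at (245,285) and (405,285). Lifting straight up.

arm_command --series '[[[0,0,0,-1,-0.2,0,0.75],[0,0,0,-2,0,0,0.75],[0,0,0,-3,0,0,0.75],[0,0,0,-3,0,0,0.75],[0,0,0,-3,0,0,0.75],[0,0,0,-4,0,0,0.75],[0,0,0,-3,0,0,0.75],[0,0,0,0,0,0,0]]]'

```text
time: 10.6
tool_pos: [0.518, -0.056, 0.2845]
tcp_rot: [1.333, 1.121, -1.325]
wrist_force: [-0.1, -0.8, -0.4]
width: 0.596
```

```bash
python3 - <<'E'
from h import *
i=bot.camera_info("wrist");p,d=bot.read_camera("wrist");cv2.imwrite("pics/w6.png",p)
plan([.520,-.0564,.2],np.radians(-9.4),.75,step=3)
W=cloud(d,i);X,Y,Z=W[...,0],W[...,1],W[...,2]
m=(Z>.086)&(Z<.1)&(X>.47)&(X<.57)&(Y>-.12)&(Y<.01);P=W[m];print("mould",m.sum(),cv2.minAreaRect((P[:,:2]*1000).astype(np.float32)),np.percentile(P[:,2],[2,50,98]))
m=(Z>.13)&(Z<.15)&(X>.5)&(X<.75)&(Y>.0)&(Y<.3);P=W[m];print("handle",m.sum(),cv2.minAreaRect((P[:,:2]*1000).astype(np.float32)) if m.sum() else 0)
E
```

```text
q [-0.16 -0.05  1.9   0.    1.29  0.01] p [ 0.5172 -0.0559  0.2824] yaw_y -9.48 tot rot [-0.001 -0.001 -0.004] dp [ 0.28 -0.05 -8.24] tooldp [8.24 0.25 0.01] n 3
[-0.0, -0.0, -0.001, 2.75, 0.08, 0.0, 0.75],
[-0.0, -0.0, -0.001, 2.75, 0.09, 0.0, 0.75],
[-0.0, -0.0, -0.001, 2.75, 0.09, 0.0, 0.75],
mould 4348 ((522.4154663085938, -55.025428771972656), (83.73113250732422, 44.04113006591797), 80.55658721923828) [0.09026033 0.09318196 0.09468427]
handle 0 0
```

View pics/w6.png

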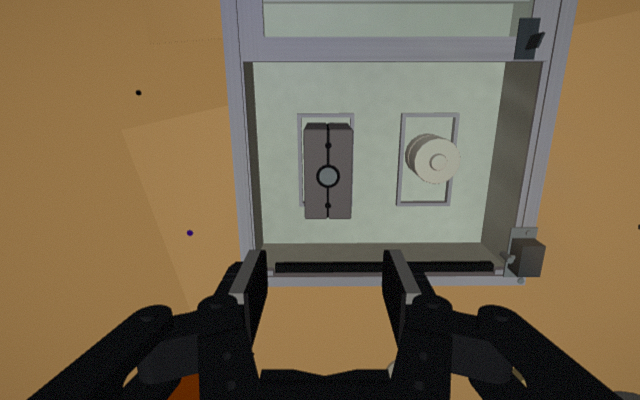

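The mould is at (0.5224,-0.0550) and the bay at (0.5205,-0.0548), so it is within 2 mm, upright and aligned. Next I'll go behind the handle and look.

```bash
python3 - <<'E'
from h import *
plan([.62,.20,.27],np.radians(-9.4),0,step=3.5)
E
```

```text
q [-0.16 -0.05  1.9   0.    1.29  0.01] p [ 0.5172 -0.0559  0.2824] yaw_y -9.48 tot rot [-0.001 -0.001 -0.004] dp [10.28 25.59 -1.24] tooldp [  1.28   5.92 -26.93] n 8
[-0.0, -0.0, -0.001, 0.16, 0.74, -3.37, 0],
[-0.0, -0.0, -0.001, 0.16, 0.74, -3.37, 0],
[-0.0, -0.0, -0.001, 0.16, 0.74, -3.37, 0],
[-0.0, -0.0, -0.001, 0.16, 0.74, -3.37, 0],
[-0.0, -0.0, -0.001, 0.16, 0.74, -3.37, 0],
[-0.0, -0.0, -0.001, 0.16, 0.74, -3.37, 0],
[-0.0, -0.0, -0.001, 0.16, 0.74, -3.37, 0],
[-0.0, -0.0, -0.001, 0.16, 0.74, -3.37, 0],
```

arm_command --series '[[[0,0,0,0.1,0.7,-3.3,0],[0,0,0,0.1,0.7,-3.3,0],[0,0,0,0.1,0.7,-3.3,0],[0,0,0,0.1,0.7,-3.3,0],[0,0,0,0.1,0.7,-3.3,0],[0,0,0,0.1,0.7,-3.3,0],[0,0,0,0.1,0.7,-3.3,0],[0,0,0,0,0,0,0]]]'

```text
time: 11.45
tool_pos: [0.5995, 0.1697, 0.2629]
tcp_rot: [1.324, 1.13, -1.345]
wrist_force: [0.1, -0.7, -0.9]
width: -0.0
```

```bash
python3 - <<'E'
from h import *
i=bot.camera_info("wrist");p,d=bot.read_camera("wrist");cv2.imwrite("pics/w7.png",p)
plan([.62,.2,.27],np.radians(-9.4),0,step=3)
W=cloud(d,i);X,Y,Z=W[...,0],W[...,1],W[...,2]
m=(Z>.134)&(Z<.152)&(X>.5)&(X<.75)&(Y>.05)&(Y<.25)
v,u=np.where(m);P=W[m];print("handle",m.sum(),u.min(),u.max(),v.min(),v.max(),cv2.minAreaRect((P[:,:2]*1000).astype(np.float32)),np.percentile(P[:,2],[2,50,98]))
E
```

```text
q [ 0.23  0.17  1.7  -0.    1.29  0.41] p [0.5986 0.168  0.2625] yaw_y -9.77 tot rot [-0.006  0.008  0.014] dp [2.14 3.2  0.75] tooldp [-0.8   1.55 -3.51] n 2
[-0.003, 0.004, 0.007, -0.4, 0.78, -1.75, 0],
[-0.003, 0.004, 0.007, -0.39, 0.78, -1.75, 0],
handle 2654 264 428 214 231 ((609.903564453125, 148.45803833007812), (12.263921737670898, 119.95722961425781), 80.6668701171875) [0.13725124 0.14395668 0.14591164]
```

View pics/w7.png

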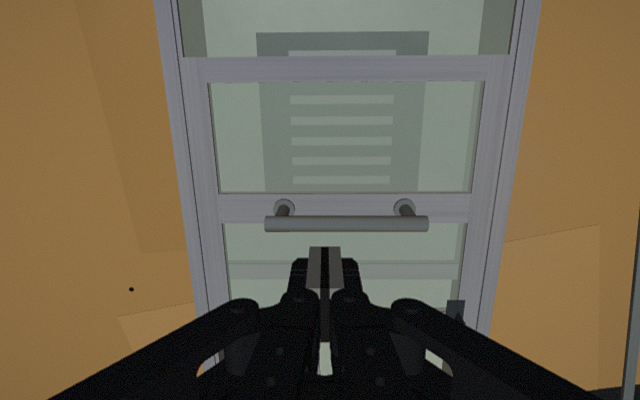

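The handle bar runs along row 222, columns 264–428, with its centre at (0.610,0.148). The closed fingers need to move behind it (up in the image) and then down.

```bash
python3 - <<'E'
from h import *
plan([.6173,.1925,.25],np.radians(-9.4),0,step=3)
E
```

```text
q [ 0.23  0.17  1.7  -0.    1.29  0.41] p [0.5986 0.168  0.2625] yaw_y -9.77 tot rot [-0.006  0.008  0.014] dp [ 1.87  2.45 -1.25] tooldp [ 1.21  1.44 -2.74] n 2
[-0.003, 0.004, 0.007, 0.61, 0.72, -1.37, 0],
[-0.003, 0.004, 0.007, 0.62, 0.72, -1.36, 0],
```

arm_command --series '[[[-0.003,0.004,0.007,0,0.7,-1.3,0],[-0.003,0.004,0.007,0,0.7,-1.2,0],[0,0,0,0,0,0,0]]]'

```text
time: 11.8
tool_pos: [0.6163, 0.1898, 0.2596]
tcp_rot: [1.328, 1.127, -1.332]
wrist_force: [0.3, -1.0, 0.5]
width: -0.003
```

```bash
python3 - <<'E'
from h import *
plan([.6173,.1925,.15],np.radians(-9.4),0,step=3)
E
```

```text
q [ 0.26  0.21  1.66 -0.    1.28  0.43] p [0.6163 0.1898 0.2596] yaw_y -9.48 tot rot [-0.001  0.001  0.002] dp [  0.1    0.27 -10.96] tooldp [10.96  0.08 -0.29] n 4
[-0.0, 0.0, 0.001, 2.74, 0.02, -0.07, 0],
[-0.0, 0.0, 0.001, 2.74, 0.02, -0.07, 0],
[-0.0, 0.0, 0.001, 2.74, 0.02, -0.07, 0],
[-0.0, 0.0, 0.001, 2.74, 0.01, -0.07, 0],
```

arm_command --series '[[[0,0,0,2.5,0,-0.3,0],[0,0,0,2.5,0,0,0],[0,0,0,2.0,0,0,0],[0,0,0,1.5,0,0,0],[0,0,0,1.0,0,0,0],[0,0,0,0,0,0,0]]]'

```text
time: 12.4
tool_pos: [0.6188, 0.19, 0.1639]
tcp_rot: [1.333, 1.122, -1.331]
wrist_force: [0.4, -0.6, 0.6]
width: -0.001
```

```bash
python3 - <<'E'
from h import *
plan([.6173,.1925,.148],np.radians(-9.4),0,step=3)
i=bot.camera_info("side");p,d=bot.read_camera("side");cv2.imwrite("pics/s2.png",cv2.resize(p[160:280,210:400],None,fx=4,fy=4))
E
```

```text
q [ 0.26  0.28  1.76 -0.    1.1   0.43] p [0.6188 0.19   0.1639] yaw_y -9.69 tot rot [-0.005  0.001 -0.002] dp [-0.15  0.25 -1.59] tooldp [ 1.59 -0.2  -0.23] n 1
[-0.005, 0.001, -0.002, 1.59, -0.2, -0.23, 0],
```

View pics/s2.png

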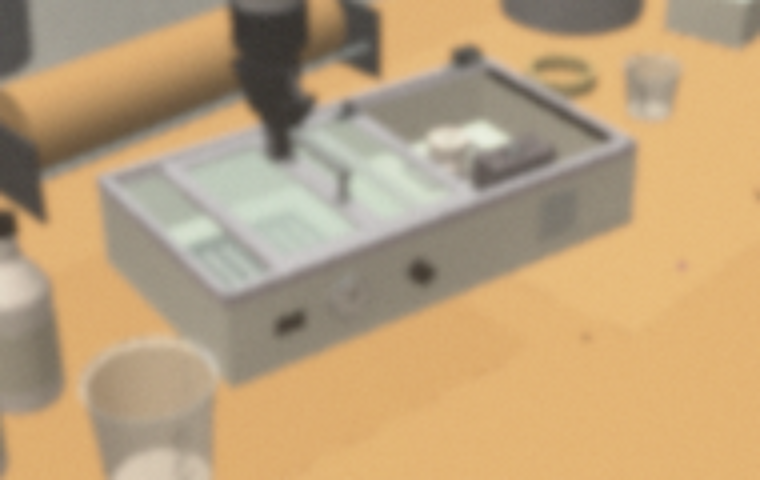

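The side view shows the fingertips behind the handle bar at (280,150). I'll lower and start pushing along tool z.

arm_command --series '[[[-0.003,0,0,1.0,-0.1,0,0],[0,0,0,0.5,0,0,0],[0,0,0,0,0,0,0],[0,0,0,0,0,0.8,0],[0,0,0,0,0,1,0],[0,0,0,0,0,1,0],[0,0,0,0,0,0,0]]]'

```text
time: 13.15
tool_pos: [0.616, 0.1613, 0.153]
tcp_rot: [1.337, 1.12, -1.321]
wrist_force: [0.4, -0.0, 0.3]
width: 0.001
```

```bash
cat >> h.py <<'E'
def along():
    s=bot.read_state();y=np.array([.163,.987,0]);x=np.array([.987,-.163,0]);d=s["tool_pos"]-np.array([.580,-.035,0])
    M=R.from_rotvec(s["tcp_rot"]).as_matrix();f=s["wrist_force"]
    print("t",round(s["time"],2),"y ahead of est. home handle mm",round(d@y*1000,1),"x",round(d@x*1000,1),"z",round(s["tool_pos"][2]*1000,1),"yaw",np.degrees(np.arctan2(M[1,1],M[0,1])).round(2),"Fy chest",round(f@y,1),"Fx",round(f@x,1),"Fz",round(f[2],1))
E
python3 -c "
from h import *
along()"
```

```text
t 13.15 y ahead of est. home handle mm 199.6 x 3.5 z 153.0 yaw -9.48 Fy chest 0.0 Fx 0.4 Fz 0.3
```

arm_command --series '[[[0,0,0,0.6,0,-0.2,0],[0,0,0,0.3,0,0,0],[0,0,0,0,0,0,0]]]'

```text
time: 13.45
tool_pos: [0.6167, 0.1624, 0.1439]
tcp_rot: [1.338, 1.119, -1.321]
wrist_force: [0.1, -1.4, 0.0]
width: -0.001
```

arm_command --series '[[[0,0,0,0,0,0.8,0],[0,0,0,0,0,1,0],[0,0,0,0,0,1,0]]]'

```text
time: 13.75
tool_pos: [0.6126, 0.1377, 0.144]
tcp_rot: [1.342, 1.123, -1.316]
wrist_force: [0.4, 5.0, -1.1]
width: -0.003
```

```bash
python3 -c "
from h import *
along()"
```

```text
t 13.75 y ahead of est. home handle mm 175.7 x 4.0 z 144.0 yaw -9.45 Fy chest 5.0 Fx -0.5 Fz -1.1
```

arm_command --series '[[[0,0,0,0,0,1,0],[0,0,0,0,0,1,0],[0,0,0,0,0,1,0],[0,0,0,0,0,1,0],[0,0,0,0,0,1,0],[0,0,0,0,0,1,0]]]'

```text
time: 14.35
tool_pos: [0.6025, 0.0768, 0.144]
tcp_rot: [1.349, 1.125, -1.311]
wrist_force: [1.7, 4.9, 0.4]
width: -0.001
```

```bash
python3 -c "
from h import *
along()
i=bot.camera_info('wrist');p,d=bot.read_camera('wrist');cv2.imwrite('pics/w8.png',p)
plan(bot.read_state()['tool_pos'],np.radians(-9.4),0)"
```

```text
t 14.35 y ahead of est. home handle mm 114.1 x 4.0 z 144.0 yaw -9.51 Fy chest 5.1 Fx 0.9 Fz 0.4
q [0.08 0.22 1.87 0.01 1.03 0.24] p [0.6021 0.0749 0.1439] yaw_y -9.51 tot rot [-0.002 -0.014 -0.014] dp [0. 0. 0.] tooldp [0. 0. 0.] n 1
[-0.002, -0.014, -0.014, 0.0, 0.0, 0.0, 0],
```

View pics/w8.png

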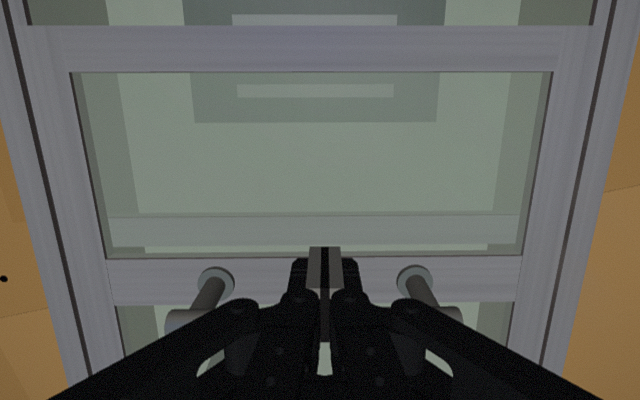

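The handle moves with the fingers. Its posts are at (215,280) and (415,280), and the drag is about 5 N. Continuing, with a small tilt correction.

arm_command --series '[[[0,-0.007,-0.007,0,0,1,0],[0,-0.004,-0.004,0,0,1,0],[0,0,0,0,0,1,0],[0,0,0,0,0,1,0],[0,0,0,0,0,1,0],[0,0,0,0,0,0.5,0]]]'

```text
time: 15.0
tool_pos: [0.593, 0.0192, 0.1439]
tcp_rot: [1.339, 1.127, -1.324]
wrist_force: [1.5, 3.2, -0.7]
width: -0.002
```

```bash
python3 -c "
from h import *
along()
i=bot.camera_info('scene');p,d=bot.read_camera('scene');cv2.imwrite('pics/sc2.png',cv2.resize(p[150:290,235:435],None,fx=4,fy=4,interpolation=cv2.INTER_CUBIC))
W=cloud(d,i);X,Y,Z=W[...,0],W[...,1],W[...,2]
m=(Z>.133)&(Z<.147)&(X>.5)&(X<.68)&(Y>-.06)&(Y<.1);P=W[m]
x=np.array([.987,-.163,0]);y=np.array([.163,.987,0]);a=(P-[.58,-.035,0])@y*1000;b=(P-[.58,-.035,0])@x*1000
k=(abs(b)>30)&(abs(b)<60);print('handle along',np.percentile(a[k],[5,50,95]),k.sum())
"
```

```text
t 15.0 y ahead of est. home handle mm 55.6 x 4.0 z 143.9 yaw -9.59 Fy chest 3.4 Fx 0.9 Fz -0.7
handle along [30.39998076 33.62605815 39.81579333] 55
```

View pics/sc2.png

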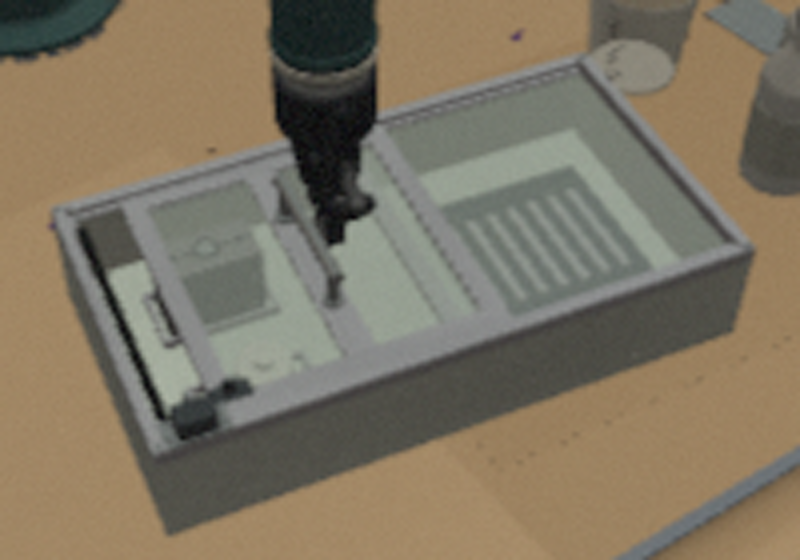

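About 35 mm remains. I'll slow down from here and watch the force.

arm_command --series '[[[0,0,0,0,0,0.6,0],[0,0,0,0,0,0.6,0],[0,0,0,0,0,0.5,0],[0,0,0,0,0,0.4,0]]]'

```text
time: 15.45
tool_pos: [0.5893, -0.0029, 0.1439]
tcp_rot: [1.339, 1.127, -1.324]
wrist_force: [1.1, 2.2, 0.2]
width: -0.0
```

```bash
python3 -c "
from h import *
along()"
```

```text
t 15.45 y ahead of est. home handle mm 33.2 x 4.0 z 143.9 yaw -9.57 Fy chest 2.4 Fx 0.7 Fz 0.2
```

arm_command --series '[[[0,0,0,0,0,0.3,0],[0,0,0,0,0,0.3,0]]]'

```text
time: 15.65
tool_pos: [0.5882, -0.0095, 0.1439]
tcp_rot: [1.339, 1.127, -1.324]
wrist_force: [1.5, 3.1, -0.3]
width: 0.003
```

```bash
python3 -c "
from h import *
along()"
```

```text
t 15.65 y ahead of est. home handle mm 26.5 x 4.0 z 143.9 yaw -9.58 Fy chest 3.3 Fx 1.0 Fz -0.3
```

arm_command --series '[[[0,0,0,0,0,0.3,0],[0,0,0,0,0,0.2,0]]]'

```text
time: 15.85
tool_pos: [0.5876, -0.0132, 0.1439]
tcp_rot: [1.343, 1.128, -1.323]
wrist_force: [2.3, 9.8, -0.2]
width: 0.001
```

arm_command --series '[[[0,0,0,0,0,0.3,0]]]'

```text
time: 15.95
tool_pos: [0.5875, -0.014, 0.144]
tcp_rot: [1.347, 1.131, -1.321]
wrist_force: [2.9, 14.1, -1.1]
width: -0.0
```

arm_command --series '[[[0,0,0,0,0,0.3,0]]]'

```text
time: 16.05
tool_pos: [0.5875, -0.0142, 0.144]
tcp_rot: [1.352, 1.134, -1.319]
wrist_force: [2.7, 14.6, -1.0]
width: 0.001
```

```bash
python3 -c "
from h import *
along()"
```

```text
t 16.05 y ahead of est. home handle mm 21.8 x 4.0 z 144.0 yaw -9.76 Fy chest 14.8 Fx 0.3 Fz -1.0
```

On the catch ramp at 14.6 N. Stepping up slightly.

arm_command --series '[[[0,0,0,0,0,0.37,0]]]'

```text
time: 16.15
tool_pos: [0.5874, -0.0145, 0.1441]
tcp_rot: [1.358, 1.137, -1.316]
wrist_force: [4.0, 15.6, -1.6]
width: 0.003
```

arm_command --series '[[[0,0,0,0,0,0.4,0]]]'

```text
time: 16.25
tool_pos: [0.5874, -0.0149, 0.1443]
tcp_rot: [1.364, 1.141, -1.313]
wrist_force: [4.4, 16.4, -1.3]
width: 0.003
```

```bash
python3 -c "
from h import *
along()"
```

```text
t 16.25 y ahead of est. home handle mm 21.0 x 4.0 z 144.3 yaw -9.87 Fy chest 16.9 Fx 1.6 Fz -1.3
```

```bash
python3 -c "
from h import *
plan(bot.read_state()['tool_pos'],np.radians(-9.5),0)"
```

```text
q [-0.09  0.19  1.91  0.04  1.04  0.07] p [ 0.5874 -0.0149  0.1443] yaw_y -9.87 tot rot [-0.006 -0.034 -0.006] dp [0. 0. 0.] tooldp [0. 0. 0.] n 1
[-0.006, -0.034, -0.006, 0.0, 0.0, 0.0, 0],
```

arm_command --series '[[[0,-0.02,-0.015,0,0,0.4,0]]]'

```text
time: 16.35
tool_pos: [0.5873, -0.0158, 0.1442]
tcp_rot: [1.348, 1.142, -1.331]
wrist_force: [5.9, 15.2, -4.1]
width: -0.006
```

```bash
python3 -c "
from h import *
along();plan(bot.read_state()['tool_pos'],np.radians(-9.5),0)"
```

```text
t 16.35 y ahead of est. home handle mm 20.2 x 4.1 z 144.2 yaw -9.92 Fy chest 15.9 Fx 3.3 Fz -4.1
q [-0.08  0.19  1.9   0.02  1.05  0.08] p [ 0.5873 -0.0158  0.1442] yaw_y -9.92 tot rot [-0.007 -0.02   0.008] dp [0. 0. 0.] tooldp [0. 0. 0.] n 1
[-0.007, -0.02, 0.008, 0.0, 0.0, 0.0, 0],
```

arm_command --series '[[[-0.005,-0.02,0.005,0,0,0.42,0]]]'

```text
time: 16.45
tool_pos: [0.5872, -0.0161, 0.1439]
tcp_rot: [1.337, 1.132, -1.332]
wrist_force: [3.4, 17.6, -1.7]
width: 0.005
```

arm_command --series '[[[0,-0.01,0,0,0,0.4,0]]]'

```text
time: 16.55
tool_pos: [0.5871, -0.0163, 0.1439]
tcp_rot: [1.334, 1.129, -1.334]
wrist_force: [3.3, 15.8, -0.6]
width: -0.002
```

```bash
python3 -c "
from h import *
along();plan(bot.read_state()['tool_pos'],np.radians(-9.5),0)"
```

```text
t 16.55 y ahead of est. home handle mm 19.7 x 4.0 z 143.9 yaw -9.74 Fy chest 16.2 Fx 0.7 Fz -0.6
q [-0.07  0.19  1.9   0.    1.05  0.1 ] p [ 0.5871 -0.0163  0.1439] yaw_y -9.74 tot rot [-0.004 -0.003  0.004] dp [0. 0. 0.] tooldp [0. 0. 0.] n 1
[-0.004, -0.003, 0.004, 0.0, 0.0, 0.0, 0],
```

arm_command --series '[[[0,-0.01,0,0,0,0.45,0]]]'

```text
time: 16.65
tool_pos: [0.5871, -0.0167, 0.1439]
tcp_rot: [1.332, 1.126, -1.336]
wrist_force: [4.3, 15.1, -2.0]
width: -0.001
```

arm_command --series '[[[0,-0.01,0,0,0,0.45,0]]]'

```text
time: 16.75
tool_pos: [0.5869, -0.0177, 0.1438]
tcp_rot: [1.329, 1.122, -1.338]
wrist_force: [2.6, 13.8, -1.7]
width: -0.001
```

```bash
python3 -c "
from h import *
along()"
```

```text
t 16.75 y ahead of est. home handle mm 18.2 x 4.0 z 143.8 yaw -9.79 Fy chest 14.1 Fx 0.4 Fz -1.7
```

Past the peak and easing. Reducing the step so it doesn't press hard on the jamb.

arm_command --series '[[[0,0,0,0,0,0.3,0]]]'

```text
time: 16.85
tool_pos: [0.5868, -0.0181, 0.1438]
tcp_rot: [1.332, 1.125, -1.336]
wrist_force: [2.4, 9.3, -0.1]
width: 0.003
```

arm_command --series '[[[0,0,0,0,0,0.3,0]]]'

```text
time: 16.95
tool_pos: [0.5867, -0.0192, 0.1439]
tcp_rot: [1.334, 1.127, -1.334]
wrist_force: [2.4, 6.1, -0.1]
width: -0.0
```

```bash
python3 -c "
from h import *
along()"
```

```text
t 16.95 y ahead of est. home handle mm 16.7 x 4.0 z 143.9 yaw -9.74 Fy chest 6.4 Fx 1.4 Fz -0.1
```

arm_command --series '[[[0,0,0,0,0,0.25,0]]]'

```text
time: 17.05
tool_pos: [0.5866, -0.0196, 0.1439]
tcp_rot: [1.337, 1.129, -1.332]
wrist_force: [3.5, 11.3, -1.1]
width: 0.001
```

arm_command --series '[[[0,0,0,0,0,0.25,0]]]'

```text
time: 17.15
tool_pos: [0.5866, -0.0197, 0.144]
tcp_rot: [1.341, 1.132, -1.33]
wrist_force: [3.7, 12.9, -0.8]
width: 0.003
```

arm_command --series '[[[0,0,0,0,0,0.25,0]]]'

```text
time: 17.25
tool_pos: [0.5866, -0.0197, 0.144]
tcp_rot: [1.345, 1.134, -1.327]
wrist_force: [3.3, 11.8, -1.0]
width: -0.002
```

```bash
python3 -c "
from h import *
along()"
```

```text
t 17.25 y ahead of est. home handle mm 16.2 x 4.0 z 144.0 yaw -9.8 Fy chest 12.1 Fx 1.3 Fz -1.0
```

arm_command --series '[[[0,-0.01,0,0,0,0.32,0],[0,-0.01,0,0,0,0.32,0]]]'

```text
time: 17.45
tool_pos: [0.5866, -0.0197, 0.1439]
tcp_rot: [1.34, 1.127, -1.333]
wrist_force: [3.4, 15.0, -0.9]
width: -0.002
```

```bash
python3 -c "
from h import *
along()"
```

```text
t 17.45 y ahead of est. home handle mm 16.2 x 4.1 z 143.9 yaw -9.92 Fy chest 15.4 Fx 0.9 Fz -0.9
```

arm_command --series '[[[0,0,0,0,0,-0.2,0],[0,0,0,0,0,-0.5,0],[0,0,0,0,0,-1,0],[0,0,0,0,0,-1,0],[0,0,0,0,0,0,0]]]'

```text
time: 17.95
tool_pos: [0.5901, 0.0067, 0.1434]
tcp_rot: [1.335, 1.127, -1.337]
wrist_force: [-0.7, -0.1, 0.8]
width: 0.003
```

```bash
python3 -c "
from h import *
along()"
```

```text
t 17.95 y ahead of est. home handle mm 42.8 x 3.1 z 143.4 yaw -9.86 Fy chest -0.3 Fx -0.6 Fz 0.8
```

Released and clear of the bar. Retreating upwards, then inspecting.

arm_command --series '[[[0,0,0,-2,0,0,0],[0,0,0,-3,0,0,0],[0,0,0,-4,0,0,0],[0,0,0,-4,0,-0.5,0],[0,0,0,-3,0,0,0],[0,0,0,0,0,0,0]]]'

```text
time: 18.55
tool_pos: [0.5896, 0.0113, 0.3062]
tcp_rot: [1.327, 1.131, -1.343]
wrist_force: [-0.1, 0.0, 0.4]
width: 0.004
```

```bash
python3 -c "
from h import *
along()
i=bot.camera_info('wrist');p,d=bot.read_camera('wrist');cv2.imwrite('pics/w9.png',p)
W=cloud(d,i);X,Y,Z=W[...,0],W[...,1],W[...,2]
m=(Z>.134)&(Z<.152)&(X>.5)&(X<.68)&(Y>-.08)&(Y<.1);P=W[m]
print(m.sum(),cv2.minAreaRect((P[:,:2]*1000).astype(np.float32)) if m.sum() else 0)
i=bot.camera_info('scene');p,d=bot.read_camera('scene');cv2.imwrite('pics/sc3.png',cv2.resize(p[170:290,235:385],None,fx=5,fy=5,interpolation=cv2.INTER_CUBIC));cv2.imwrite('pics/sc3f.png',p)
"
```

```text
t 18.55 y ahead of est. home handle mm 47.2 x 1.9 z 306.2 yaw -9.76 Fy chest 0.0 Fx -0.1 Fz 0.4
1817 ((579.853515625, -34.70130157470703), (12.349611282348633, 119.81005859375), 80.8563003540039)
```

View pics/w9.png

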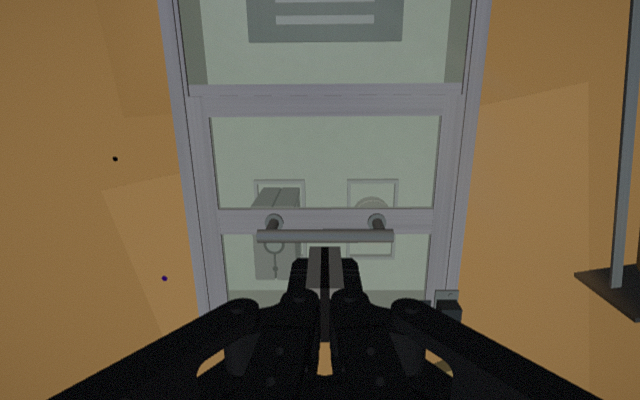

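View pics/sc3.png

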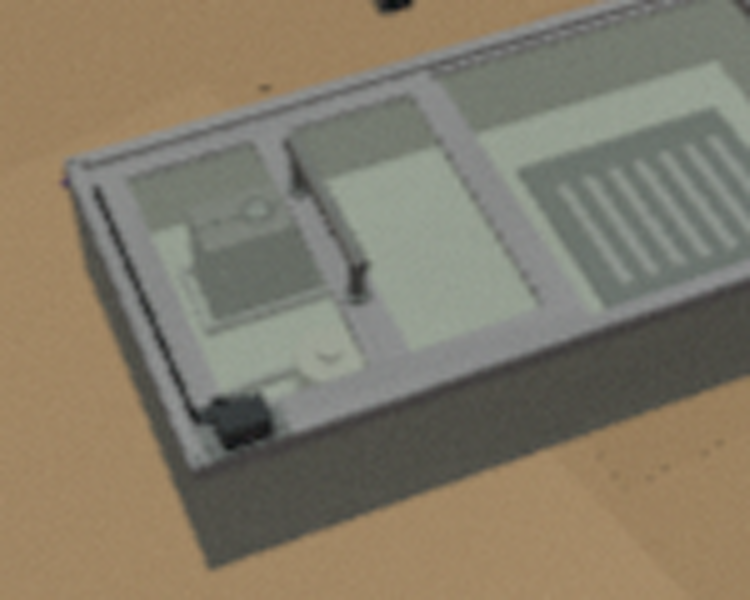

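The handle sits at (0.5799,-0.0347), against a computed home position of (0.580,-0.035). It hasn't sprung back 7 mm, and the leading edge is tight on the seal along the line (100,190)–(200,420) in the crop. The mould stands in its bay under the glass. I'll do a quick bystander check, then hand in.

```bash
python3 -c "
from h import *
a=cv2.imread('pics/scene0.png');b=cv2.imread('pics/sc3f.png')
D=cv2.absdiff(cv2.GaussianBlur(a,(5,5),0),cv2.GaussianBlur(b,(5,5),0)).max(2)>25
for n,(u0,u1,v0,v1) in dict(small_cup=(184,218,262,300),tape=(204,246,300,338),stick=(100,155,245,275),blue=(118,160,252,288),orange=(170,192,200,228),bottles=(415,525,145,240),bigcup=(380,412,135,175),spat=(410,450,140,165)).items(): print(n,D[v0:v1,u0:u1].mean().round(3))
s=bot.read_state();print(s['wrist_force'],s['joint_vel'].__class__,s['time'])
bot.finish_job()"
```

```text
small_cup 0.0
tape 0.0
stick 0.0
blue 0.0
orange 0.0
bottles 0.0
bigcup 0.0
spat 0.0
[-0.21866701  0.84027405 -0.99571382] <class 'numpy.ndarray'> 18.65
the job is handed in; nothing more can be done
```

The grey mould is standing in the empty bay and the hatch is shut. I handed the job in at 18.65 s of the 61 s allowed.

**What I did:**
- I gripped the mould across its 44 mm side, set it down on the bay floor with about 5 N of contact, and let go.
- I pushed the hatch shut by its handle with closed fingers, slowing for the last stretch. The push peaked at about 18 N on the catch, eased to 6 N, then met the hard stop. I pressed it there at no more than about 15 N and lifted the arm clear.

**Last checks:**
- **Mould:** its centre was about 2 mm from the bay centre and its top at 93 mm (94 expected). It was aligned with the chest, and still looked upright in the bay through the closed glass.
- **Hatch:** after release the handle was within about 1 mm of the home position I worked out from the images, with no spring-back. That position is itself only good to a few millimetres. The best evidence that the hatch is fully home is the hard stop: the tool stayed put as the push rose from 11 to 15 N.
- **Bystanders:** before-and-after scene images showed no change for the two cups, tape roll, stick, spatula and bottles, or for the blue and orange blocks. The round white mould was not in that comparison, but it looked to be in its bay after the hatch closed.

No check failed or disagreed beyond calibration error. The scene and wrist cameras differed by 2 to 4 mm on the mould's starting position and 1.7° on its angle.

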